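# Meter two sample bottles from the hopper and weigh them

## Task

Lift the empty tray off the turntable and set it under the two cells of the bottle hopper farthest from the gate's handle, which empty first. Pull the slide gate partway out so that just two bottles drop into the tray (the third must stay in), and push the gate fully shut. Then set the tray with its two bottles in the middle of the balance's pan and let go, keeping it level and leaving everything else standing where it is.

Things in the scene. Friction and masses are not known exactly. Their poses are not given: they have to be found in the camera images.
- tray_c (a point): Steel tray: open square pan 124 x 124 mm outside, 45 mm high, walls 4 mm, floor 4 mm, a low 8 mm rib along its x through the middle; empty mass about 0.25 kg. This point is the middle of the pan, 22.5 mm above its underside; z up. At the start it stands on the turntable.
- tray_handle (a point): Black upright grip plate of the tray, 14 mm thick along the tray's x, 40 mm wide along its y, its top 106 mm above the tray's underside. This point is on the plate 86 mm above the underside and 135 mm from the pan's middle along the tray's -x; it has the tray's axes. A flat arm (top 44 mm above the underside) joins it to the pan. Between plate and pan there are 66 mm free above the arm.
- drop_spot (a point): Point on the table straight below and midway between the two hopper cells that empty first; the hopper's axes (x away from the robot at yaw 0, y to its left). A tray centred here with its handle towards the hopper's -x catches both bottles; it may be off by about 8 mm in x and 12 mm in y. It lies 24.5 mm along +y from the hopper's origin.
- hopper: Open-topped clear box on three legs, 118 x 158 mm, top 204 mm up; origin on the table under its middle. Cells at y = +49, 0, -49 mm, one bottle in each, lying along x. Rails and gate are the lowest parts, 102 mm up. Legs 16 mm square (feet 36 mm) at (x, y) = (92, 70), (92, -85), (-56, -85) mm: underneath it is open to the +y side and most of the front.
- gate_handle (a point): Black upright grip plate on the end of the hopper's steel slide gate: 14 mm thick along the hopper's y, 40 mm wide along x, from 111 to 165 mm above the table. This point is in its middle, 145 mm above the table, with the hopper's axes. With the gate shut it is 165.5 mm along -y from drop_spot and 64 mm clear of the hopper's side wall; the gate pulls straight out along the hopper's -y.
- gate (a joint): How far the slide gate is pulled out, in m: 0 is shut (end stop), 0.15 the outer stop. It sits anywhere up to 12 mm ajar at the start. It moves with about 2.5 N friction and stays where it is left. The first bottle (cell at +y) falls at about 0.045, the second at about 0.095, the third at about 0.14: 0.115 lets out just two.
- vial1_c (a point): Middle of the bottle in the first cell (farthest to the hopper's +y): white capped sample bottle, 40 mm diameter, 85 mm long, 60 g, lying along the hopper's x in the cell; its own x runs along it towards the cap.
- vial2_c (a point): The same for the bottle in the middle cell.
- vial3_c (a point): The same for the bottle in the last cell (nearest the gate handle), which must stay in; its middle is 131 mm above the table.
- pan (a point): Middle of the top of the laboratory balance's square steel weighing pan, 180 x 180 mm, 52 mm above the table; the white casing round it lies lower (38 mm). Axes x, y along its sides.
- turntable: Middle of the foot, on the table, of a round wooden turntable, 300 mm diameter, top 25 mm above the table; it spins freely about its upright axis with almost no friction.
- jar: Small white jar standing on the turntable, 44 mm diameter, 55 mm high, origin under its middle; to be left standing there.
- beaker: Bystander: a small glass beaker, 70 mm diameter, 85 mm high; origin at its underside.
- spatula: Bystander: a 190 mm spatula lying on the table; origin at its underside.

How it is judged:
By the outcome, as a careful person would: the job done as asked, in the order asked, and still so for the second after the job is handed in, with the robot touching nothing.
It also fails if it takes over 72 s, if anything falls off the work surface, if the arm or the gripper's body presses on something with over 40 N, if the wrist force passes 120 N, or if a joint passes its speed limit or range.

## Robot

A 6-joint arm with a two-finger parallel gripper is mounted at the origin on the work surface. World frame = base frame: x ahead of the robot, y to its left, z up, the work surface at z = 0. Lengths are in mm, angles in rad, forces in N, time in s.
With the tool pointing down it reaches from about 300 to 775 mm from the base axis. Payload 14.6 kg.
Tool frame: the origin (TCP) lies midway between the tips of the shut fingers; the grasp point (between the pads) lies 19 mm behind it (manip.hold_point_z is the distance from the TCP to the grasp point, in mm); z points along the fingers, y is the direction in which the jaws open and shut (so a half turn about z gives the same grasp; the last joint's range is limited). The gripper opens to 94 mm and grips with 3 to 60 N. Pads are 16 mm wide; open, the fingers measure 119 mm over their backs; the gripper's body (75 mm by 177 mm) begins 78 mm behind the grasp point.
Start: joints at [-1.288, 0.3, 1.521, -0, 1.321, -0.067], TCP at [188.483, -516.685, 205.446] pointing down, gripper open.
Joint ranges: [-3.03, 3.03], [-0.79, 2.21], [0.23, 2.52], [-1.04, 4.18], [0, 3.07], [-2.55, 2.55]. Speed limits (rad/s): [2.22, 2.22, 2.57, 3.14, 3.14, 3.14].

## Interface

Orientations are given as [roll, pitch, yaw] about the fixed x, y, z axes, in that order (R = Rz(yaw) Ry(pitch) Rx(roll)).
In Python, from cell import manip gives the robot as it stands.
- The arm moves only by the shell command python3 -m crank 'ROWS' [OPENING] [FORCE]. ROWS is JSON, a list of rows, each an object with "offset": the shift along the world's x, y, z in m, a list of three; "spin": the turn about the world's z in degrees. In form: [{"offset": [dx, dy, dz], "spin": spin}, ...]. A call has exactly 8 rows; each row is the pose to reach, as a shift and turn from the pose measured when the call began; what a row does not reach only later rows make up. A row lasts 1/12 s, in which the tool goes at most 41.7 mm and 7.16 degrees, less where a joint would pass 70% of its speed; a pose out of reach is approached as far as the arm can. A call with a gripper value outside its range is refused whole. OPENING is the opening, from 0 (shut) to 1 (fully open), set as the call begins (- or left out, the last holds). The fingers move at their own pace and stop on an object; FORCE is the grip in N (left out, the last holds). Time passes only in rows, so rows that repeat a pose let the fingers close, or fill a call up. It gives the time, the measured TCP pose, the force and the opening at its end, in the units of the state.
- manip.read_state(): the state, without advancing time (a new reading comes with each control period).
- manip.camera(name): name is "scene" or "side" or "wrist"; returns a dict with "pixels" (400x640x3 uint8, red, green, blue), "fx", "fy", "cx", "cy" (pixels), "extrinsics" (4x4, takes a point from world to camera coordinates); the wrist camera has in their place "hand_eye" (4x4, takes a point from camera to tool coordinates, whose origin is the TCP and whose axes are the flange's). Camera axes: x right, y down, z forward; pixel columns grow to the right and rows downward; lengths in mm; the calibration is good to about 2 mm. A picture is of the moment at which its call begins: read the wrist's pose just before it. There is no depth.
- manip.sign_off(): hands the job in, once; it reports no verdict.
Trained networks look in a picture, given as the dict that the camera call returned (one of the last four; its "shot" number tells which), for a name from the list of things; names that differ only in an ending like _2 or _b are one class to them, and where a whole thing is asked for, a point or a joint stands for the part that bears it (a point fixed in the world has none). Each returns a list of dicts, best first, with "conf" (0 to 1); they miss things now and then, are a little off and sometimes report something else, mostly with a low value. They report only what shows in the picture. A call takes as long as a camera call.
- manip.search_frame(picture, name): "location" ([x, y, z] in mm, in world coordinates, good to about 4 mm: the middle of the surface that is visible of it).
- manip.masks_of(picture, name): "mask" (400x640 bool, what is visible of it).
The state is a dict: "clock": time; "joints": joint angles; "qd": joint speeds; "effort": joint torques, N m; "eef_pos": TCP position; "eef_rot": TCP orientation; "wrist_force": force on the tool from outside, world axes, zero at the start; "moment": the same for the moment, N m; "finger_gap": finger opening in mm.
Only numpy, scipy, OpenCV 4.12 (cv2) and the standard library are available. Lean on these libraries where they do the work, as an engineer would, in place of code of your own. Each camera call takes 0.05 s, during which the arm holds its last target. There are 200 camera calls.

## Working session

There is one attempt and no reset: what is moved stays moved. The work goes in short steps, Python scripts to look and compute and a shell command to move; the robot and the scene stay as the last step left them, time stands still between calls to the robot, and variables do not carry over. Pictures are saved under pics/ and viewed, about 8 in all and at most 12, crops included, and the job is handed in when it is done.

```bash
ls; mkdir -p pics; cat > h.py <<'E'
import numpy as np, cv2
from cell import manip
def cam(n):
    s=manip.read_state(); p=manip.camera(n); p['state']=s; return p
def save(p,f): cv2.imwrite('pics/'+f,cv2.cvtColor(p['pixels'],cv2.COLOR_RGB2BGR))
def proj(p,X):
    X=np.atleast_2d(X); E=np.array(p['extrinsics']); c=X@E[:3,:3].T+E[:3,3]
    return np.c_[p['fx']*c[:,0]/c[:,2]+p['cx'],p['fy']*c[:,1]/c[:,2]+p['cy']]
def back(p,u,v,z):
    E=np.array(p['extrinsics']);R=E[:3,:3];o=-R.T@E[:3,3]
    d=R.T@np.array([(u-p['cx'])/p['fx'],(v-p['cy'])/p['fy'],1]); return o+d*(z-o[2])/d[2]
E
python3 - <<'E'
from h import *
print(manip.read_state())
names="tray_c tray_handle hopper gate_handle vial1_c pan turntable jar beaker spatula".split()
for c in ("scene","side"):
    p=cam(c); save(p,c+'0.png'); print(c,np.round(-np.array(p['extrinsics'])[:3,:3].T@np.array(p['extrinsics'])[:3,3]))
    for n in names:
        r=manip.search_frame(p,n)
        print(n,[(np.round(d['location']).tolist(),round(d['conf'],2)) for d in r[:4]])
E
```

```text
pics
{'clock': 0.0, 'joints': array([-1.28756620e+00,  3.00488448e-01,  1.52158887e+00, -1.69184739e-05,
        1.32069317e+00, -6.65967859e-02]), 'qd': array([-3.36186366e-04,  1.35198900e-03, -1.11075794e-04, -1.82657145e-03,
        7.19623662e-04, -7.20671778e-05]), 'effort': array([-3.56851167e-03, -5.31807232e+01, -3.52739775e+01,  7.06488127e-02,
        2.42927636e-02, -9.69820371e-05]), 'eef_pos': array([ 188.42482131, -516.43436775,  204.87351923]), 'eef_rot': array([-3.14041634e+00, -6.20313271e-05,  3.49831074e-01]), 'wrist_force': array([ 0.86599951, -0.22762859, -0.76434497]), 'moment': array([0.04973307, 0.03951912, 0.01983201]), 'finger_gap': 94.23723032054563}
scene [ 295. -111.  996.]
tray_c [([494.0, 301.0, 30.0], 0.93)]
tray_handle [([490.0, 300.0, 30.0], 0.79)]
hopper [([642.0, 4.0, 149.0], 0.97)]
gate_handle [([641.0, -79.0, 112.0], 0.73)]
vial1_c [([648.0, 89.0, 149.0], 0.62)]
pan [([522.0, -317.0, 54.0], 0.83)]
turntable [([473.0, 334.0, 24.0], 0.79)]
jar [([512.0, 439.0, 77.0], 0.78), ([642.0, 7.0, 147.0], 0.32)]
beaker [([443.0, -91.0, 32.0], 0.74), ([522.0, -312.0, 52.0], 0.23)]
spatula [([404.0, 43.0, 8.0], 0.67), ([489.0, 302.0, 31.0], 0.18)]
side [ 154. -809. 1095.]
tray_c [([492.0, 300.0, 52.0], 0.95), ([518.0, -335.0, 55.0], 0.63)]
tray_handle [([496.0, 302.0, 51.0], 0.86)]
hopper [([643.0, -21.0, 149.0], 0.85)]
gate_handle [([638.0, -92.0, 111.0], 0.56)]
vial1_c []
pan [([519.0, -340.0, 50.0], 0.63), ([642.0, -22.0, 147.0], 0.28)]
turntable [([466.0, 300.0, 25.0], 0.61)]
jar [([511.0, 433.0, 68.0], 0.58)]
beaker [([435.0, -97.0, 56.0], 0.92), ([637.0, -91.0, 114.0], 0.75)]
spatula [([406.0, 41.0, 4.0], 0.96), ([491.0, 298.0, 53.0], 0.17), ([511.0, 435.0, 66.0], 0.17)]
```

View pics/scene0.png

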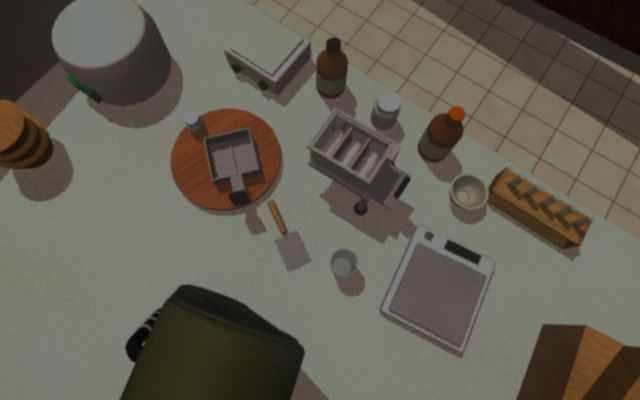

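View pics/side0.png

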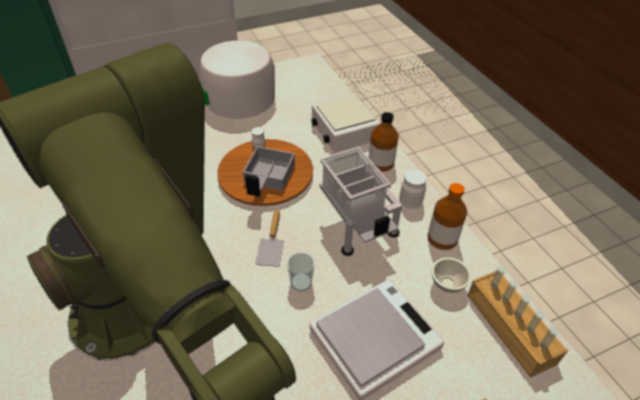

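Scene: tray at (232,155) with handle at (239,190), hopper at (352,150) with gate handle at (402,187), and pan at (440,295). Next I'll enlarge crops to get accurate corners.

```bash
python3 - <<'E'
from h import *
a=cv2.imread('pics/scene0.png');b=cv2.imread('pics/side0.png')
def up(im,x,y,w,h,s,g=1.0):
    c=cv2.resize(im[y:y+h,x:x+w],None,fx=s,fy=s,interpolation=cv2.INTER_CUBIC)
    c=cv2.convertScaleAbs(c,alpha=1.5)
    for k in range(0,w,10): cv2.putText(c,str(x+k),(k*s,8),0,.3,(0,255,255)); cv2.line(c,(k*s,10),(k*s,14),(0,255,255))
    for k in range(0,h,10): cv2.putText(c,str(y+k),(0,k*s+4),0,.3,(0,255,255))
    return c
cv2.imwrite('pics/c1.png',np.vstack([up(a,165,100,130,120,5)]))
cv2.imwrite('pics/c2.png',up(a,300,100,130,120,5))
p=cam('scene')
for n in ("pan","tray_c","tray_handle","gate_handle","turntable","jar","hopper"):
    r=manip.masks_of(p,n)
    for d in r[:1]:
        m=d['mask'].astype(np.uint8); q=cv2.minAreaRect(cv2.findNonZero(m)); print(n,round(d['conf'],2),m.sum(),np.round(cv2.boxPoints(q),1).tolist())
        np.save('m_%s.npy'%n,m)
        if n=='pan':
            B=[back(p,u,v,52) for u,v in cv2.boxPoints(q)]; B=np.array(B)[:,:2]; print(np.round(B,1).tolist(),B.mean(0),np.linalg.norm(np.diff(B,axis=0),axis=1))
E
```

```text
pan 0.92 8877 [[375.3999938964844, 314.0], [417.1000061035156, 223.3000030517578], [503.20001220703125, 262.8999938964844], [461.5, 353.5]]
[[385.7, -225.1], [629.5, -191.6], [667.3, -413.4], [427.7, -431.2]] [ 527.56192389 -315.32933902] [246.04692265 224.94213859 240.19602768]
tray_c 0.62 2758 [[201.8000030517578, 137.8000030517578], [249.6999969482422, 126.9000015258789], [266.1000061035156, 198.89999389648438], [218.10000610351562, 209.6999969482422]]
tray_handle 0.86 2710 [[200.8000030517578, 138.60000610351562], [248.1999969482422, 126.19999694824219], [267.0, 197.5], [219.60000610351562, 209.89999389648438]]
gate_handle 0.9 1281 [[363.0, 193.39999389648438], [384.79998779296875, 158.89999389648438], [412.5, 176.3000030517578], [390.70001220703125, 210.89999389648438]]
turntable 0.97 5626 [[172.0, 109.0], [280.0, 109.0], [280.0, 209.0], [172.0, 209.0]]
jar 0.72 325 [[181.1999969482422, 115.4000015258789], [195.1999969482422, 108.4000015258789], [205.60000610351562, 129.1999969482422], [191.60000610351562, 136.1999969482422]]
hopper 0.7 691 [[323.0, 263.0], [344.0, 242.0], [364.0, 262.0], [343.0, 283.0]]
```

View pics/c1.png

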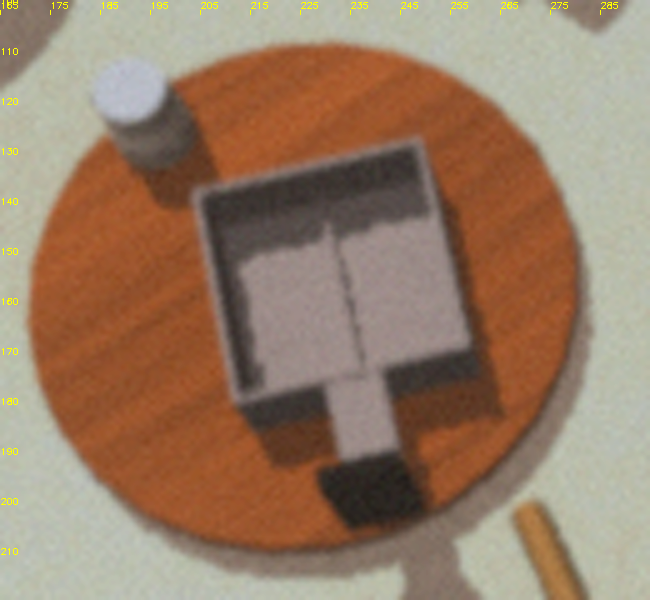

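View pics/c2.png

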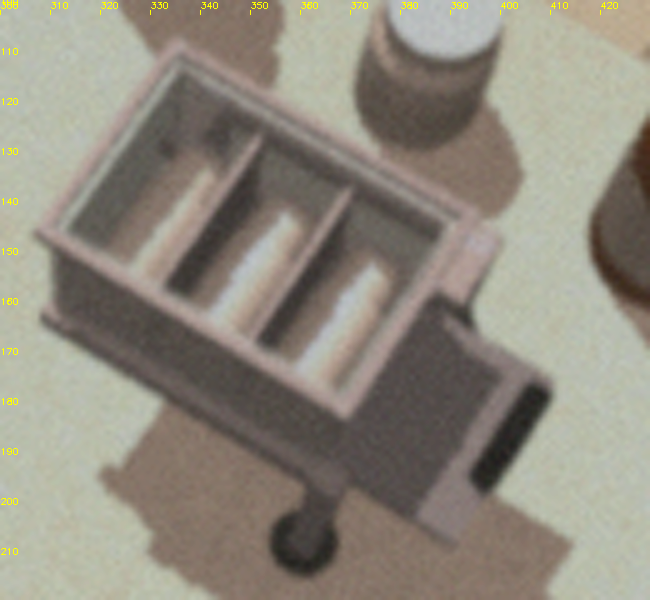

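Tray rim corners sit at (203.6,137.4),(249,127.6),(259.6,169),(213,180.6). Hopper rim corners sit at (307,146.6),(335.6,108.4),(395.6,142.6),(369,183). Gate handle is near (402,188), and the three bottles lie in their cells. Next I'll fit poses.

```bash
cat >> h.py <<'E'
from scipy.optimize import least_squares
def rect(x,y,t,lx,ly,z):
    c,s=np.cos(t),np.sin(t); P=np.array([[1,1],[1,-1],[-1,-1],[-1,1]])*[lx/2,ly/2]
    return np.c_[P@np.array([[c,s],[-s,c]])+[x,y],np.full(4,z)]
def fit(p,px,x0,lx,ly,z):
    r=least_squares(lambda q:(proj(p,rect(*q,lx,ly,z))-px).ravel(),x0); return r.x,np.sqrt(np.mean(r.fun**2))
E
python3 - <<'E'
from h import *
p=cam('scene')
T=[(203.6,137.4),(249,127.6),(259.6,169),(213,180.6)]
B=np.array([back(p,*q,70) for q in T]);print('tray',B.round(0)[:,:2].tolist(),np.linalg.norm(np.diff(B,axis=0),axis=1).round(0))
H=[(307,146.6),(335.6,108.4),(395.6,142.6),(369,183)]
C=np.array([back(p,*q,204) for q in H]);print('hop',C.round(0)[:,:2].tolist(),np.linalg.norm(np.diff(C,axis=0),axis=1).round(0))
# tray +x edge = corners 0,1 ; order (+,+),(+,-),(-,-),(-,+)
t=np.arctan2(*(B[:2].mean(0)-B[2:].mean(0))[[1,0]])
for k in (T,):
  r,e=fit(p,np.array(T),[*B.mean(0)[:2],t],124,124,70);print('trayfit',r,e)
px=np.array([H[1],H[2],H[3],H[0]])
r,e=fit(p,px,[*C.mean(0)[:2],0.],118,158,204);print('hop',r,e)
x,y,th=r
yv=np.array([-np.sin(th),np.cos(th)]); d=r[:2]+24.5*yv; g=d-165.5*yv
print('drop',d,'gate shut',g)
for z,q in ((165,[(408,176.6),(410.4,179),(397.4,198.4),(394,196.6)]),):
  G=np.array([back(p,*w,z) for w in q]);print('gatehandle',G.round(0).tolist(),G.mean(0))
b=back(p,328,125,25)
tt=np.load('m_turntable.npy').astype(np.uint8); e=cv2.fitEllipse(max(cv2.findContours(tt,0,1)[0],key=len)); print('tt',back(p,*e[0],25),e)
a=cv2.imread('pics/scene0.png')[215:365,370:510]
cv2.imwrite('pics/c3.png',cv2.convertScaleAbs(cv2.resize(a,None,fx=4,fy=4,interpolation=cv2.INTER_CUBIC),alpha=1.4))
E
```

```text
tray [[493.0, 388.0], [586.0, 309.0], [509.0, 213.0], [415.0, 289.0]] [122. 123. 121.]
hop [[583.0, 113.0], [700.0, 116.0], [707.0, -43.0], [592.0, -47.0]] [117. 159. 116.]
trayfit [501.09271107 299.56857646   0.88842072] 0.47877653826267685
hop [6.45376097e+02 3.48011715e+01 4.51925138e-02] 0.49338285437653523
drop [644.2692568   59.27615685] gate shut [ 651.74607216 -106.05486635]
gatehandle [[672.0, -108.0, 165.0], [670.0, -116.0, 165.0], [613.0, -116.0, 165.0], [612.0, -108.0, 165.0]] [ 641.59569339 -111.89261516  165.        ]
tt [487.17654482 320.42371885  25.        ] ((225.4718780517578, 159.6409149169922), (89.4140853881836, 105.62657928466797), 67.39616394042969)
```

View pics/c3.png

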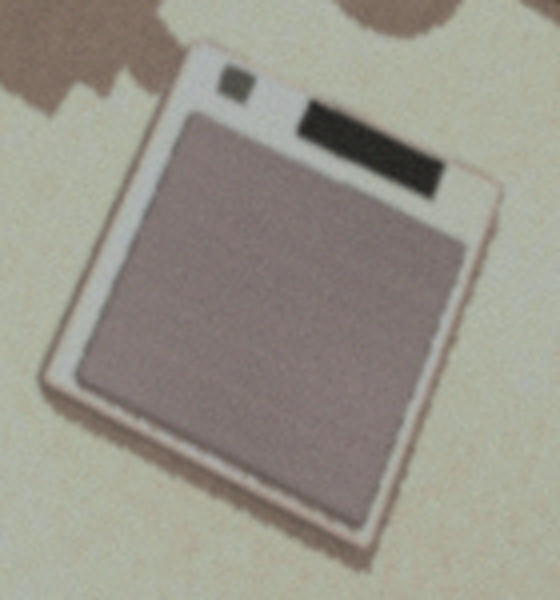

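Pan corners (full image): (417.5,243.2),(486.8,275.8),(461.2,346.2),(389.5,309.2).

```bash
python3 - <<'E'
from h import *
p=cam('scene')
P=np.array([(417.5,243.25),(486.75,275.75),(461.25,346.25),(389.5,309.25)])
B=np.array([back(p,*q,52) for q in P]);print(B.round(0)[:,:2].tolist(),np.linalg.norm(np.diff(B,axis=0),axis=1).round(0))
t=np.arctan2(*(B[:2].mean(0)-B[2:].mean(0))[[1,0]])
r,e=fit(p,P,[*B.mean(0)[:2],t],180,180,52);print('pan',r,e)
t=.888;c,s=np.cos(t),np.sin(t)
h=np.array([501.1,299.6])-135*np.array([c,s]);print('handle',h)
R=rect(*h,t,14,40,131);print('handle top px',proj(p,R).round(1).tolist())
R[:,2]=25+50;print('low',proj(p,R).round(1).tolist())
m=manip.masks_of(p,'spatula')[0]['mask'];v,u=np.nonzero(m);W=np.array([back(p,a,b,3) for a,b in zip(u,v)]);print('spat',W.min(0),W.max(0))
s=cam('side')
# check side view of tray rim, hopper rim, pan
print('side tray rim',proj(s,rect(501.1,299.6,.888,124,124,70)).round(0).tolist(),'hop',proj(s,rect(645.4,34.8,.045,118,158,204)).round(0).tolist(),'pan',proj(s,rect(*r,180,180,52)).round(0).tolist())
E
python3 -m crank '[{"offset":[0.02,0.04,0.01],"spin":7},{"offset":[0.04,0.08,0.015],"spin":14},{"offset":[0.06,0.12,0.02],"spin":21},{"offset":[0.07,0.16,0.02],"spin":28},{"offset":[0.08,0.2,0.02],"spin":35},{"offset":[0.09,0.23,0.02],"spin":42},{"offset":[0.1,0.26,0.02],"spin":49},{"offset":[0.1,0.29,0.02],"spin":56}]' 1 40
```

```text
[[587.0, -219.0], [616.0, -395.0], [441.0, -423.0], [414.0, -246.0]] [179. 178. 179.]
pan [ 5.14667117e+02 -3.20767282e+02  1.57165129e-01] 0.6016285724890819
handle [415.91973712 194.86546503]
handle top px [[228.6, 193.2], [245.3, 188.9], [246.5, 194.4], [229.8, 198.7]]
low [[233.3, 200.1], [249.0, 196.1], [250.2, 201.2], [234.4, 205.3]]
spat [350.59157696 -20.71974652   3.        ] [471.92844065 157.21625776   3.        ]
side tray rim [[257.0, 146.0], [295.0, 154.0], [282.0, 180.0], [243.0, 172.0]] hop [[359.0, 148.0], [390.0, 184.0], [349.0, 198.0], [320.0, 160.0]] pan [[377.0, 288.0], [426.0, 344.0], [361.0, 386.0], [315.0, 323.0]]
clock: 2.37
eef_pos: [289.2, -224.9, 225.6]
eef_rot: [3.141, 0.0, 1.334]
wrist_force: [0.6, -0.5, -0.8]
finger_gap: 93.9
```

```bash
python3 -m crank '[{"offset":[0.02,0.04,0],"spin":7},{"offset":[0.04,0.08,0],"spin":14},{"offset":[0.055,0.12,0],"spin":21},{"offset":[0.07,0.16,0],"spin":28},{"offset":[0.085,0.2,0],"spin":35},{"offset":[0.1,0.24,0],"spin":42},{"offset":[0.11,0.28,0],"spin":49},{"offset":[0.115,0.32,0],"spin":56}]' && python3 -m crank '[{"offset":[0.005,0.03,-0.005],"spin":4},{"offset":[0.01,0.06,-0.01],"spin":7},{"offset":[0.012,0.09,-0.02],"spin":8.5},{"offset":[0.012,0.1,-0.03],"spin":8.5},{"offset":[0.012,0.1,-0.03],"spin":8.5},{"offset":[0.012,0.1,-0.03],"spin":8.5},{"offset":[0.012,0.1,-0.03],"spin":8.5},{"offset":[0.012,0.1,-0.03],"spin":8.5}]'
python3 - <<'E'
from h import *
p=cam('wrist'); print(p['state']['eef_pos'],p['state']['eef_rot']); save(p,'w1.png')
print(np.round(np.array(p['hand_eye']),2),p['fx'],p['cx'],p['cy'])
for n in ('tray_handle','tray_c'):
  for d in manip.search_frame(p,n)[:2]: print(n,d)
E
```

```text
clock: 3.03
eef_pos: [403.0, 87.2, 225.8]
eef_rot: [3.14, 0.001, 2.318]
wrist_force: [1.0, -1.2, -0.2]
finger_gap: 94.0
clock: 3.7
eef_pos: [415.3, 186.1, 196.5]
eef_rot: [3.139, 0.001, 2.464]
wrist_force: [0.2, 0.6, 1.3]
finger_gap: 93.8
[415.3297731  186.13770362 196.48975536] [3.13943257e+00 1.34018339e-03 2.46422987e+00]
[[-0.0000e+00 -9.7000e-01 -2.4000e-01  6.9610e+01]
 [ 1.0000e+00 -0.0000e+00 -0.0000e+00  4.0000e-02]
 [ 0.0000e+00 -2.4000e-01  9.7000e-01 -1.8037e+02]
 [ 0.0000e+00  0.0000e+00  0.0000e+00  1.0000e+00]] 316.42977699020037 323.04936406860253 196.3748237910633
tray_handle {'location': [498.2, 304.1, 35.3], 'conf': 0.56}
tray_c {'location': [497.1, 299.4, 29.0], 'conf': 0.82}
```

View pics/w1.png

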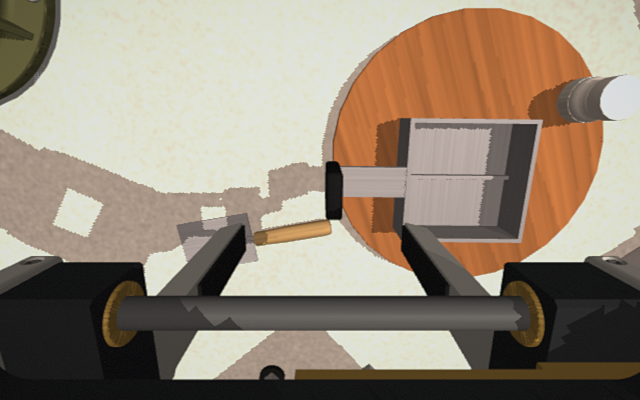

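Wrist view: handle top at about (328–341,163–219), pan rim (410,120)-(542,122)-(524,242)-(400,238). The gripper is wide along the jaw axis.

```bash
cat >> h.py <<'E'
from scipy.spatial.transform import Rotation as Ro
def wback(p,u,v,z):
    T=np.eye(4);T[:3,:3]=Ro.from_euler('xyz',p['state']['eef_rot']).as_matrix();T[:3,3]=p['state']['eef_pos'];T=T@np.array(p['hand_eye'])
    d=T[:3,:3]@np.array([(u-p['cx'])/p['fx'],(v-p['cy'])/p['fy'],1]);return T[:3,3]+d*(z-T[2,3])/d[2]
E
python3 - <<'E'
from h import *
p=cam('wrist')
for q in [(334,163),(334,219),(327,190),(341,190)]: print(q,wback(p,*q,131).round(1))
B=np.array([wback(p,*q,70) for q in [(411,120),(542,121),(525,242),(402,238)]]); print(B.round(1),B.mean(0))
d=B[1]-B[0]; print(np.arctan2(d[1],d[0])); d=B[2]-B[3]; print(np.arctan2(d[1],d[0]))
E
```

```text
(334, 163) [393.2 215.1 131. ]
(334, 219) [429.2 186.7 131. ]
(327, 190) [406.7 197.4 131. ]
(341, 190) [413.7 206.1 131. ]
[[414.9 293.2  70. ]
 [493.1 389.   70. ]
 [590.1 314.7  70. ]
 [506.4 217.9  70. ]] [501.14061581 303.68858886  70.        ]
0.8858249666586362
0.8581703757650454
```

```bash
python3 -m crank '[{"offset":[-0.001,0.012,0],"spin":0},{"offset":[-0.001,0.012,-0.01],"spin":0},{"offset":[-0.001,0.012,-0.04],"spin":0},{"offset":[-0.001,0.012,-0.07],"spin":0},{"offset":[-0.001,0.012,-0.095],"spin":0},{"offset":[-0.001,0.012,-0.104],"spin":0},{"offset":[-0.001,0.012,-0.104],"spin":0},{"offset":[-0.001,0.012,-0.104],"spin":0}]' && python3 -m crank '[{"offset":[0,0,0],"spin":0},{"offset":[0,0,0],"spin":0},{"offset":[0,0,0],"spin":0},{"offset":[0,0,0],"spin":0},{"offset":[0,0,0],"spin":0},{"offset":[0,0,0],"spin":0},{"offset":[0,0,0],"spin":0},{"offset":[0,0,0],"spin":0}]' 0 60 && python3 -m crank '[{"offset":[0,0,0],"spin":0},{"offset":[0,0,0],"spin":0},{"offset":[0,0,0.005],"spin":0},{"offset":[0,0,0.01],"spin":0},{"offset":[0,0,0.015],"spin":0},{"offset":[0,0,0.02],"spin":0},{"offset":[0,0,0.02],"spin":0},{"offset":[0,0,0.02],"spin":0}]'
python3 - <<'E'
from h import *
p=cam('wrist'); save(p,'w2.png'); q=cam('side'); a=p['pixels'];b=q['pixels'][90:220,200:360]
b=cv2.resize(b,(480,390));c=np.hstack([cv2.resize(a,(320,200)),np.zeros((200,0,3),np.uint8)])
o=np.zeros((390,800,3),np.uint8);o[:200,:320]=c;o[:,320:]=b;cv2.imwrite('pics/v7.png',o[:,:,::-1]);print(manip.read_state()['moment'])
E
```

```text
clock: 4.57
eef_pos: [414.5, 198.6, 92.7]
eef_rot: [3.14, 0.001, 2.465]
wrist_force: [0.2, 0.1, 0.4]
finger_gap: 93.8
clock: 5.23
eef_pos: [414.5, 198.6, 92.7]
eef_rot: [3.14, 0.001, 2.465]
wrist_force: [0.3, -0.2, 0.4]
finger_gap: 44.0
clock: 5.9
eef_pos: [414.5, 198.5, 112.9]
eef_rot: [3.139, 0.001, 2.465]
wrist_force: [0.6, -0.6, -3.4]
finger_gap: 13.5
[-0.17969945  0.0084446  -0.01181911]
```

View pics/v7.png

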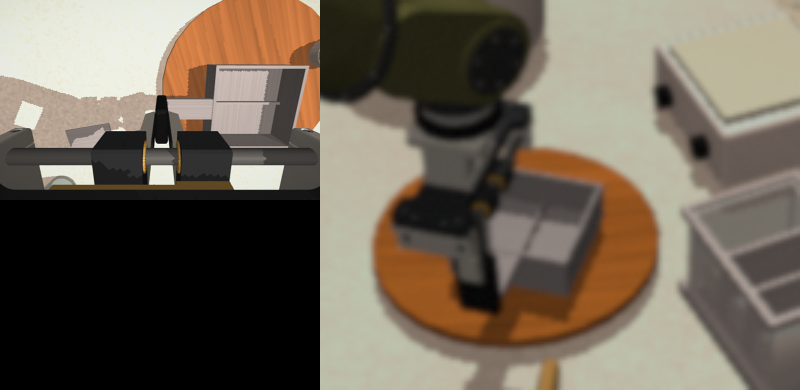

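Wrist/side composite: the fingers hold the plate, tray clear of the turntable, but the fingers closed late (while lifting), so the grip is high. I'll set it down and regrip lower.

```bash
python3 -m crank '[{"offset":[0,0,-0.003],"spin":0},{"offset":[0,0,-0.006],"spin":0},{"offset":[0,0,-0.008],"spin":0},{"offset":[0,0,-0.009],"spin":0},{"offset":[0,0,-0.01],"spin":0},{"offset":[0,0,-0.01],"spin":0},{"offset":[0,0,-0.01],"spin":0},{"offset":[0,0,-0.01],"spin":0}]' && python3 -m crank '[{"offset":[0,0,0],"spin":0},{"offset":[0,0,0],"spin":0},{"offset":[0,0,0],"spin":0},{"offset":[0,0,0],"spin":0},{"offset":[0,0,-0.005],"spin":0},{"offset":[0,0,-0.01],"spin":0},{"offset":[0,0,-0.01],"spin":0},{"offset":[0,0,-0.01],"spin":0}]' 0.35 60 && python3 -m crank '[{"offset":[0,0,0],"spin":0},{"offset":[0,0,0],"spin":0},{"offset":[0,0,0],"spin":0},{"offset":[0,0,0],"spin":0},{"offset":[0,0,0],"spin":0},{"offset":[0,0,0],"spin":0},{"offset":[0,0,0],"spin":0},{"offset":[0,0,0],"spin":0}]' 0 60 && python3 -c "
from h import *
p=cam('wrist')
print(manip.read_state()['moment'])"
```

```text
clock: 6.67
eef_pos: [415.0, 197.7, 104.5]
eef_rot: [3.14, 0.003, 2.465]
wrist_force: [-10.3, -15.6, 30.7]
finger_gap: 13.4
clock: 7.33
eef_pos: [414.8, 197.7, 94.0]
eef_rot: [3.14, 0.003, 2.465]
wrist_force: [-0.4, 0.6, 0.7]
finger_gap: 32.9
clock: 8.0
eef_pos: [414.8, 197.7, 94.0]
eef_rot: [3.14, 0.003, 2.465]
wrist_force: [0.2, 0.7, 1.2]
finger_gap: 13.4
[ 0.07493643 -0.09333193  0.00510767]
```

```bash
python3 -c "
from h import *
p=cam('scene')
for q in [(232,70),(265,90),(310,60),(332,98)]: print(q,back(p,*q,0).round(0),back(p,*q,60).round(0))"
```

```text
(232, 70) [729. 502.   0.] [702. 465.  60.]
(265, 90) [732. 379.   0.] [706. 350.  60.]
(310, 60) [895. 333.   0.] [859. 306.  60.]
(332, 98) [826. 203.   0.] [794. 184.  60.]
```

```bash
python3 -m crank '[{"offset":[0,0,0.01],"spin":0},{"offset":[0,0,0.02],"spin":0},{"offset":[0,0,0.03],"spin":0},{"offset":[0,0,0.04],"spin":-3},{"offset":[0,0,0.045],"spin":-6},{"offset":[0.0,0,0.045],"spin":-10},{"offset":[0.0,0,0.045],"spin":-15},{"offset":[0.0,0,0.045],"spin":-20}]'
```

```text
clock: 8.77
eef_pos: [415.0, 197.7, 140.1]
eef_rot: [3.139, 0.003, 2.112]
wrist_force: [0.5, 0.3, -2.9]
finger_gap: 13.6
```

```bash
python3 -m crank '[{"offset":[0.008,0.002,-0.004],"spin":-5},{"offset":[0.016,0.002,-0.008],"spin":-10},{"offset":[0.024,0.002,-0.013],"spin":-15},{"offset":[0.034,0.002,-0.018],"spin":-20},{"offset":[0.044,0.002,-0.023],"spin":-25},{"offset":[0.054,0.002,-0.028],"spin":-28.4},{"offset":[0.064,0.002,-0.031],"spin":-28.4},{"offset":[0.064,0.002,-0.031],"spin":-28.4}]'
python3 - <<'E'
from h import *
p=cam('wrist'); a=p['pixels']; q=cam('side');b=q['pixels'][90:250,220:420];s=cam('scene')['pixels'][90:230,190:390]
o=np.zeros((560,800,3),np.uint8);o[:250,:400]=cv2.resize(a,(400,250));o[:320,400:]=cv2.resize(b,(400,320));o[280:560,:400]=cv2.resize(s,(400,280));cv2.imwrite('pics/v8.png',o[:,:,::-1])
E
```

```text
clock: 9.43
eef_pos: [480.1, 199.6, 109.3]
eef_rot: [3.139, 0.003, 1.618]
wrist_force: [-0.1, -0.5, -2.6]
finger_gap: 13.8
```

View pics/v8.png

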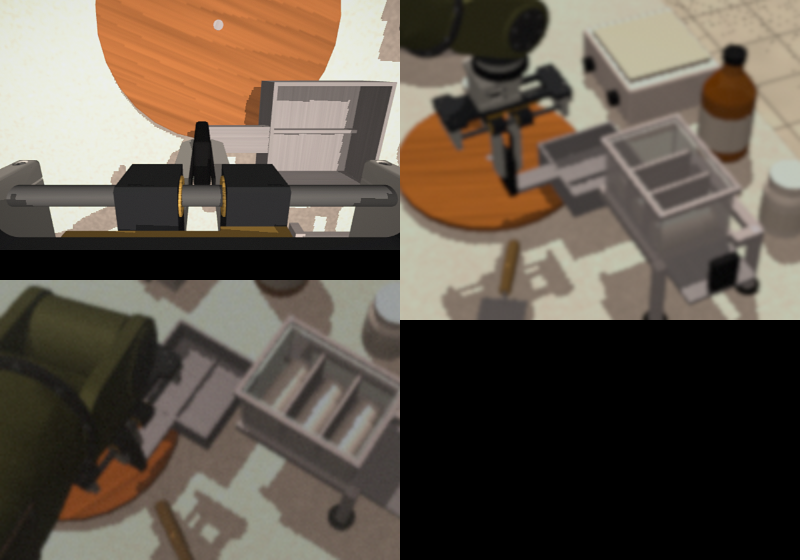

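Composite: the tray is held level at the hopper's open side, with no contact. Now I'll slide it in under the hopper, short in x, and lower it.

```bash
python3 -m crank '[{"offset":[0,-0.01,0],"spin":0},{"offset":[0,-0.03,0],"spin":0},{"offset":[0,-0.052,0],"spin":0},{"offset":[0,-0.074,0],"spin":0},{"offset":[0,-0.096,0],"spin":0},{"offset":[0,-0.118,0],"spin":0},{"offset":[0,-0.138,0],"spin":0},{"offset":[0,-0.148,0],"spin":0}]' && python3 -m crank '[{"offset":[0,0,-0.008],"spin":0},{"offset":[0,0,-0.016],"spin":0},{"offset":[0,0,-0.024],"spin":0},{"offset":[0,0,-0.03],"spin":0},{"offset":[0,0,-0.034],"spin":0},{"offset":[0,0,-0.037],"spin":0},{"offset":[0,0,-0.039],"spin":0},{"offset":[0,0,-0.039],"spin":0}]' && python3 -m crank '[{"offset":[0,0,0],"spin":0},{"offset":[0,0,0],"spin":0},{"offset":[0,0,0],"spin":0},{"offset":[0,0,0],"spin":0},{"offset":[0,0,0.01],"spin":0},{"offset":[0,0,0.03],"spin":0},{"offset":[0,0,0.05],"spin":0},{"offset":[0,0,0.06],"spin":0}]' 0.5 60
```

```text
clock: 10.25
eef_pos: [478.3, 49.7, 110.0]
eef_rot: [3.139, 0.003, 1.617]
wrist_force: [-0.2, -1.5, -2.1]
finger_gap: 13.5
clock: 10.92
eef_pos: [478.2, 49.9, 70.7]
eef_rot: [3.139, 0.003, 1.618]
wrist_force: [-0.5, 0.1, -2.2]
finger_gap: 13.7
clock: 11.58
eef_pos: [479.0, 49.9, 133.5]
eef_rot: [3.136, 0.003, 1.618]
wrist_force: [-0.1, -0.6, -0.1]
finger_gap: 46.9
```

```bash
python3 -m crank '[{"offset":[0,0,0],"spin":-7},{"offset":[0,0,0],"spin":-14},{"offset":[0,0,0],"spin":-21},{"offset":[0,0,0],"spin":-28},{"offset":[0,0,0],"spin":-35},{"offset":[0,0,0],"spin":-42},{"offset":[0,0,0],"spin":-49},{"offset":[0,0,0],"spin":-56}]' 0.8 20 && python3 -m crank '[{"offset":[0,0,0],"spin":-7},{"offset":[0,0,0],"spin":-14},{"offset":[0,0,0],"spin":-21},{"offset":[0,0,0],"spin":-28},{"offset":[0,0,0],"spin":-34},{"offset":[0,0,-0.02],"spin":-34},{"offset":[0,0,-0.045],"spin":-34},{"offset":[0,0,-0.064],"spin":-34}]'
```

```text
clock: 12.25
eef_pos: [479.0, 49.9, 133.8]
eef_rot: [3.136, 0.003, 0.634]
wrist_force: [-0.5, 0.7, -0.0]
finger_gap: 75.3
clock: 12.92
eef_pos: [478.8, 49.9, 68.9]
eef_rot: [3.136, 0.003, 0.041]
wrist_force: [0.5, 0.1, -0.1]
finger_gap: 75.5
```

```bash
python3 -m crank '[{"offset":[0,0,0],"spin":0},{"offset":[0,0,0],"spin":0},{"offset":[0,0,0],"spin":0},{"offset":[0,0,0],"spin":0},{"offset":[0,0,0],"spin":0},{"offset":[0,0,0],"spin":0},{"offset":[0,0,0],"spin":0},{"offset":[0,0,0],"spin":0}]' 0.3 20
```

```text
clock: 13.58
eef_pos: [479.0, 49.8, 69.5]
eef_rot: [3.136, 0.002, 0.041]
wrist_force: [-2.5, -0.4, 6.1]
finger_gap: 39.9
```

Gripped across its width (39.9 mm). Next I'll slide it in by +31 mm along x, +3 mm along y.

```bash
python3 -m crank '[{"offset":[0.004,0,0],"spin":0},{"offset":[0.009,0.001,0],"spin":0},{"offset":[0.014,0.0015,0],"spin":0},{"offset":[0.019,0.002,0],"spin":0},{"offset":[0.024,0.0025,0],"spin":0},{"offset":[0.028,0.003,0],"spin":0},{"offset":[0.031,0.003,0],"spin":0},{"offset":[0.031,0.003,0],"spin":0}]'
python3 - <<'E'
from h import *
q=cam('side');b=q['pixels'][110:270,240:440];r=cam('scene');s=r['pixels'][90:230,250:450]
o=np.zeros((320,800,3),np.uint8);o[:320,400:]=cv2.resize(b,(400,320),interpolation=2);o[:280,:400]=cv2.resize(s,(400,280),interpolation=2);cv2.imwrite('pics/v9.png',cv2.convertScaleAbs(o[:,:,::-1],alpha=1.4))
for n in ('tray_c','gate_handle','hopper'):
  for p in (q,r):
    d=manip.search_frame(p,n)[:1];print(n,d)
t=.045;P=rect(644.3,59.3,t,124,124,45)
print('tray rim expected: side',proj(q,P).round(0).tolist(),'scene',proj(r,P).round(0).tolist())
E
```

```text
clock: 14.25
eef_pos: [510.8, 53.0, 69.7]
eef_rot: [3.136, 0.002, 0.041]
wrist_force: [-0.7, 1.0, 2.6]
finger_gap: 40.1
tray_c [{'location': [581.1, 43.8, 41.4], 'conf': 0.88}]
tray_c [{'location': [607.8, 30.3, 1.0], 'conf': 0.6}]
gate_handle [{'location': [636.8, -92.0, 114.8], 'conf': 0.62}]
gate_handle [{'location': [644.0, -73.8, 109.8], 'conf': 0.95}]
hopper [{'location': [643.9, -24.2, 145.6], 'conf': 0.59}]
hopper [{'location': [654.7, -21.7, 150.1], 'conf': 0.86}]
tray rim expected: side [[355.0, 187.0], [376.0, 215.0], [337.0, 230.0], [317.0, 200.0]] scene [[331.0, 136.0], [370.0, 159.0], [346.0, 196.0], [306.0, 172.0]]
```

View pics/v9.png

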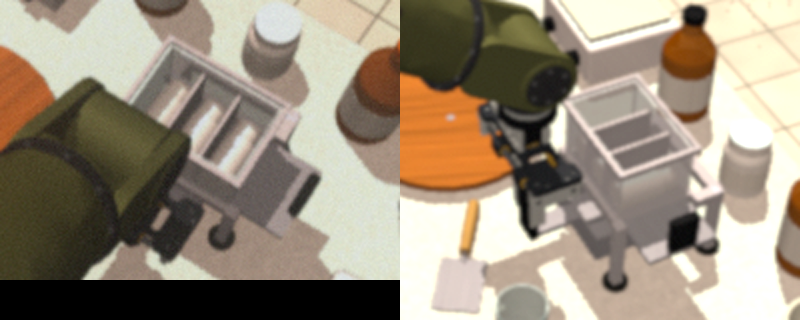

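Composite: the tray is under cells 1 and 2, the hopper is undisturbed, and the gate handle is free. Releasing and going to the gate handle.

```bash
python3 -m crank '[{"offset":[0,0,0],"spin":0},{"offset":[0,0,0],"spin":0},{"offset":[0,0,0],"spin":0},{"offset":[0,0,0.02],"spin":0},{"offset":[0,0,0.05],"spin":0},{"offset":[0,0,0.08],"spin":0},{"offset":[0,-0.03,0.11],"spin":0},{"offset":[0,-0.06,0.13],"spin":0}]' 0.75 40 && python3 -m crank '[{"offset":[0,-0.035,0.01],"spin":0},{"offset":[0,-0.07,0.01],"spin":0},{"offset":[0.02,-0.1,0.01],"spin":0},{"offset":[0.05,-0.105,0.01],"spin":0},{"offset":[0.085,-0.105,0.01],"spin":0},{"offset":[0.12,-0.105,0.01],"spin":0},{"offset":[0.141,-0.105,0],"spin":0},{"offset":[0.141,-0.105,-0.01],"spin":0}]' 0.6
python3 - <<'E'
from h import *
p=cam('wrist'); print(p['state']['eef_pos'],p['state']['eef_rot']); save(p,'w10.png')
for n in ('gate_handle',):
  for d in manip.search_frame(p,n)[:2]: print(n,d)
E
```

```text
clock: 15.32
eef_pos: [510.3, -7.1, 202.2]
eef_rot: [3.136, -0.001, 0.043]
wrist_force: [0.5, -0.1, 0.6]
finger_gap: 70.8
clock: 15.98
eef_pos: [653.6, -112.0, 190.6]
eef_rot: [3.136, -0.0, 0.044]
wrist_force: [0.1, -0.2, 0.3]
finger_gap: 56.5
[ 653.64957777 -111.96704043  190.59211835] [ 3.13584107e+00 -8.51336981e-05  4.36575096e-02]
gate_handle {'location': [659.6, -79.1, 108.1], 'conf': 0.57}
```

View pics/w10.png

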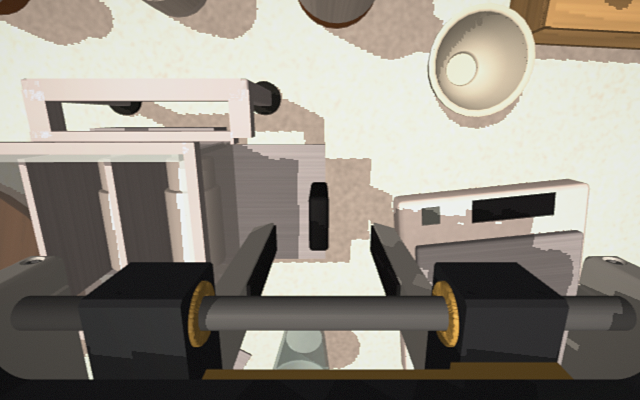

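Handle top at (310–328,182–250), well centred between the fingers (column 323).

```bash
python3 - <<'E'
from h import *
p=cam('wrist')
for q in [(319,182),(319,250),(310,216),(328,216)]: print(wback(p,*q,165).round(1))
print('rim wall corner z204',wback(p,190,143,204).round(1))
E
```

```text
[ 679.3 -108.5  165. ]
[ 631.  -110.4  165. ]
[ 655.6 -103.3  165. ]
[ 656.1 -115.5  165. ]
rim wall corner z204 [705.3 -41.1 204. ]
```

```bash
python3 -m crank '[{"offset":[0,0.002,-0.015],"spin":0},{"offset":[0,0.002,-0.035],"spin":0},{"offset":[0,0.002,-0.055],"spin":0},{"offset":[0,0.002,-0.0645],"spin":0},{"offset":[0,0.002,-0.0645],"spin":0},{"offset":[0,0.002,-0.0645],"spin":0},{"offset":[0,0.002,-0.0645],"spin":0},{"offset":[0,0.002,-0.0645],"spin":0}]' && python3 -m crank '[{"offset":[0,0,0],"spin":0},{"offset":[0,0,0],"spin":0},{"offset":[0,0,0],"spin":0},{"offset":[0,0,0],"spin":0},{"offset":[0,0,0],"spin":0},{"offset":[0,0,0],"spin":0},{"offset":[0,0,0],"spin":0},{"offset":[0,0,0],"spin":0}]' 0 30
```

```text
clock: 16.8
eef_pos: [650.9, -110.2, 128.2]
eef_rot: [3.136, -0.0, 0.043]
wrist_force: [-0.6, 0.1, 0.4]
finger_gap: 56.3
clock: 17.47
eef_pos: [650.8, -110.0, 128.1]
eef_rot: [3.136, 0.0, 0.043]
wrist_force: [-0.6, -0.5, 0.1]
finger_gap: 13.8
```

```bash
python3 -m crank '[{"offset":[0,-0.005,0],"spin":0},{"offset":[0.001,-0.013,0],"spin":0},{"offset":[0.001,-0.021,0],"spin":0},{"offset":[0.001,-0.029,0],"spin":0},{"offset":[0.002,-0.037,0],"spin":0},{"offset":[0.002,-0.045,0],"spin":0},{"offset":[0.002,-0.053,0],"spin":0},{"offset":[0.003,-0.06,0],"spin":0}]' && python3 -m crank '[{"offset":[0,0,0],"spin":0},{"offset":[0,0,0],"spin":0},{"offset":[0,-0.008,0],"spin":0},{"offset":[0.001,-0.018,0],"spin":0},{"offset":[0.001,-0.028,0],"spin":0},{"offset":[0.002,-0.038,0],"spin":0},{"offset":[0.002,-0.045,0],"spin":0},{"offset":[0.002,-0.05,0],"spin":0}]'
python3 - <<'E'
from h import *
s=cam('scene');q=cam('side');print(manip.read_state()['eef_pos'])
for n in ('vial1_c',):
  for p in (s,q):
    for d in manip.search_frame(p,n)[:4]: print(np.round(d['location']),d['conf'])
o=np.zeros((320,800,3),np.uint8);o[:320,400:]=cv2.resize(q['pixels'][110:270,260:460],(400,320),interpolation=2);o[:280,:400]=cv2.resize(s['pixels'][90:230,290:490],(400,280),interpolation=2);cv2.imwrite('pics/v11.png',cv2.convertScaleAbs(o[:,:,::-1],alpha=1.4))
E
```

```text
clock: 18.13
eef_pos: [653.6, -171.0, 128.1]
eef_rot: [3.136, 0.001, 0.043]
wrist_force: [-6.9, 1.2, 3.1]
finger_gap: 13.8
clock: 18.8
eef_pos: [655.8, -222.2, 128.1]
eef_rot: [3.136, -0.0, 0.042]
wrist_force: [2.2, 3.6, 1.6]
finger_gap: 13.7
[ 655.78511637 -222.36703437  128.11791491]
[659. 102.  41.] 0.7
[660.  31. 159.] 0.22
[599.  87.  34.] 0.45
```

View pics/v11.png

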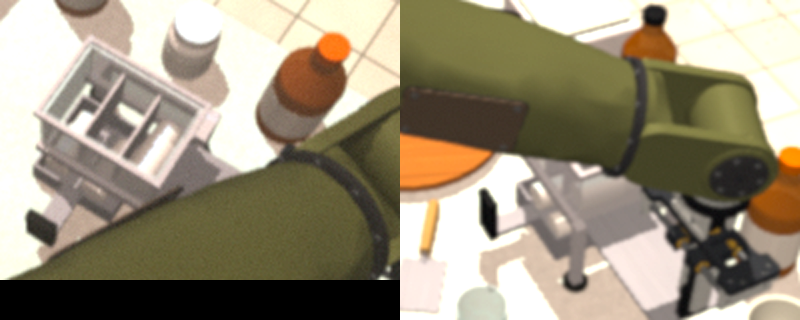

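Composite: cells 1 and 2 empty, bottle 3 still in its cell, bottles visible in the tray. Shutting the gate.

```bash
python3 -m crank '[{"offset":[0,0.006,0],"spin":0},{"offset":[-0.001,0.018,0],"spin":0},{"offset":[-0.0015,0.032,0],"spin":0},{"offset":[-0.002,0.046,0],"spin":0},{"offset":[-0.003,0.06,0],"spin":0},{"offset":[-0.003,0.074,0],"spin":0},{"offset":[-0.004,0.088,0],"spin":0},{"offset":[-0.0045,0.098,0],"spin":0}]' && python3 -m crank '[{"offset":[0,0.003,0],"spin":0},{"offset":[0,0.006,0],"spin":0},{"offset":[-0.001,0.009,0],"spin":0},{"offset":[-0.001,0.011,0],"spin":0},{"offset":[-0.001,0.013,0],"spin":0},{"offset":[-0.001,0.015,0],"spin":0},{"offset":[-0.001,0.016,0],"spin":0},{"offset":[-0.001,0.016,0],"spin":0}]'
```

```text
clock: 19.67
eef_pos: [651.3, -121.6, 128.2]
eef_rot: [3.135, -0.0, 0.043]
wrist_force: [5.8, -2.2, -1.7]
finger_gap: 13.8
clock: 20.33
eef_pos: [650.6, -105.7, 128.1]
eef_rot: [3.135, -0.001, 0.043]
wrist_force: [4.8, -0.8, -2.5]
finger_gap: 13.9
```

```bash
python3 -m crank '[{"offset":[0,0.001,0],"spin":0},{"offset":[0,0.002,0],"spin":0},{"offset":[0,0.003,0],"spin":0},{"offset":[0,0.0035,0],"spin":0},{"offset":[0,0.004,0],"spin":0},{"offset":[0,0.0045,0],"spin":0},{"offset":[0,0.005,0],"spin":0},{"offset":[0,0.005,0],"spin":0}]'
```

```text
clock: 21.0
eef_pos: [650.6, -104.0, 128.2]
eef_rot: [3.131, -0.002, 0.041]
wrist_force: [3.1, -20.7, -3.2]
finger_gap: 14.1
```

Gate against its stop (−21 N). Releasing and returning to the tray handle.

```bash
python3 -m crank '[{"offset":[0,0.001,0],"spin":0},{"offset":[0,0.001,0],"spin":0},{"offset":[0,0.001,0],"spin":0},{"offset":[0,0.001,0],"spin":0},{"offset":[0,0.001,0.01],"spin":0},{"offset":[0,0.001,0.035],"spin":0},{"offset":[0,0,0.06],"spin":0},{"offset":[-0.02,0,0.075],"spin":0}]' 0.5 30 && python3 -m crank '[{"offset":[-0.035,0,0],"spin":0},{"offset":[-0.07,0,0],"spin":0},{"offset":[-0.105,0,0],"spin":0},{"offset":[-0.12,0.03,0],"spin":0},{"offset":[-0.12,0.065,0],"spin":0},{"offset":[-0.12,0.1,0],"spin":0},{"offset":[-0.12,0.135,0],"spin":0},{"offset":[-0.12,0.155,0],"spin":0}]' 0.8
python3 - <<'E'
from h import *
p=cam('wrist'); print(p['state']['eef_pos'],p['state']['eef_rot']); save(p,'w12.png')
im=p['pixels'].astype(int).sum(2)
m=((im<110)).astype(np.uint8); m[240:]=0
n,l,st,c=cv2.connectedComponentsWithStats(m)
for k in range(1,n):
  if st[k,4]>150: print(st[k],c[k].round(1),wback(p,*c[k],106).round(1))
for n in ('tray_handle','vial1_c'):
  for d in manip.search_frame(p,n)[:3]: print(n,d)
q=manip.masks_of(p,'tray_handle')
for d in q[:1]:
  v,u=np.nonzero(d['mask']);print(u.min(),u.max(),v.min(),v.max())
E
```

```text
clock: 21.67
eef_pos: [632.3, -103.9, 206.2]
eef_rot: [3.13, -0.005, 0.042]
wrist_force: [-0.4, 0.6, 0.1]
finger_gap: 46.9
clock: 22.33
eef_pos: [511.9, 54.1, 207.4]
eef_rot: [3.131, -0.006, 0.043]
wrist_force: [-0.4, -1.1, -0.4]
finger_gap: 75.3
[511.94227033  54.10177484 207.37736039] [ 3.13084302 -0.00615459  0.04329425]
[ 518    0   72   63 3436] [552.2  28.7] [ 661.  -128.6  106. ]
[399 117  27  10 158] [411.1 121.8] [582.2 -21.  106. ]
[303 180  41  26 967] [322.9 193.3] [515.3  53.  106. ]
tray_handle {'location': [537.2, 55.6, 49.4], 'conf': 0.69}
tray_handle {'location': [642.8, 43.2, 111.8], 'conf': 0.25}
264 380 115 206
```

```bash
python3 -m crank '[{"offset":[0,-0.001,-0.02],"spin":0},{"offset":[-0.001,-0.001,-0.05],"spin":0},{"offset":[-0.001,-0.001,-0.08],"spin":0},{"offset":[-0.001,-0.001,-0.11],"spin":0},{"offset":[-0.001,-0.001,-0.13],"spin":0},{"offset":[-0.001,-0.001,-0.139],"spin":0},{"offset":[-0.001,-0.001,-0.139],"spin":0},{"offset":[-0.001,-0.001,-0.139],"spin":0}]' && python3 -m crank '[{"offset":[0,0,0],"spin":0},{"offset":[0,0,0],"spin":0},{"offset":[0,0,0],"spin":0},{"offset":[0,0,0],"spin":0},{"offset":[0,0,0],"spin":0},{"offset":[0,0,0],"spin":0},{"offset":[0,0,0],"spin":0},{"offset":[0,0,0],"spin":0}]' 0.35 20 && python3 -m crank '[{"offset":[-0.002,0,0],"spin":0},{"offset":[-0.007,0,0],"spin":0},{"offset":[-0.013,-0.001,0],"spin":0},{"offset":[-0.02,-0.001,0],"spin":0},{"offset":[-0.027,-0.001,0],"spin":0},{"offset":[-0.033,-0.002,0],"spin":0},{"offset":[-0.036,-0.002,0],"spin":0},{"offset":[-0.036,-0.002,0],"spin":0}]'
```

```text
clock: 23.2
eef_pos: [511.8, 49.7, 68.7]
eef_rot: [3.13, -0.006, 0.042]
wrist_force: [0.3, -0.7, 1.2]
finger_gap: 75.1
clock: 23.87
eef_pos: [511.8, 49.8, 68.9]
eef_rot: [3.13, -0.006, 0.042]
wrist_force: [-2.6, 0.5, 4.1]
finger_gap: 40.2
clock: 24.53
eef_pos: [475.0, 47.6, 69.0]
eef_rot: [3.13, -0.006, 0.042]
wrist_force: [-2.7, -2.4, 4.8]
finger_gap: 40.1
```

```bash
python3 -m crank '[{"offset":[0,0,0],"spin":0},{"offset":[0,0,0],"spin":0},{"offset":[0,0,0],"spin":0},{"offset":[0,0,0],"spin":0},{"offset":[0,0,0.01],"spin":0},{"offset":[0,0,0.03],"spin":0},{"offset":[0,0,0.055],"spin":0},{"offset":[0,0,0.066],"spin":3}]' 0.8 30 && python3 -m crank '[{"offset":[0,0,0],"spin":7},{"offset":[0,0,0],"spin":14},{"offset":[0,0,0],"spin":21},{"offset":[0,0,0],"spin":28},{"offset":[0,0,0],"spin":35},{"offset":[0,0,0],"spin":42},{"offset":[0,0,0],"spin":49},{"offset":[0,0,0],"spin":56}]' && python3 -m crank '[{"offset":[0,0,0],"spin":7},{"offset":[0,0,0],"spin":14},{"offset":[0,0,0],"spin":21},{"offset":[0,0,0],"spin":28},{"offset":[0,0,0],"spin":32},{"offset":[0,0,-0.02],"spin":32},{"offset":[0,0,-0.045],"spin":32},{"offset":[0,0,-0.066],"spin":32}]' 0.5
```

```text
clock: 25.2
eef_pos: [475.8, 47.7, 138.3]
eef_rot: [3.13, -0.008, 0.094]
wrist_force: [-0.0, 0.6, -0.2]
finger_gap: 75.1
clock: 25.87
eef_pos: [476.0, 47.7, 139.0]
eef_rot: [3.13, -0.009, 1.078]
wrist_force: [1.0, 0.1, -0.5]
finger_gap: 75.1
clock: 26.53
eef_pos: [476.0, 47.7, 72.7]
eef_rot: [3.129, -0.009, 1.636]
wrist_force: [0.9, 0.2, -1.4]
finger_gap: 47.0
```

```bash
python3 -m crank '[{"offset":[0,0,-0.004],"spin":-1.2},{"offset":[0,0,-0.004],"spin":-1.2},{"offset":[0,0,-0.004],"spin":-1.2},{"offset":[0,0,-0.004],"spin":-1.2},{"offset":[0,0,-0.004],"spin":-1.2},{"offset":[0,0,-0.004],"spin":-1.2},{"offset":[0,0,-0.004],"spin":-1.2},{"offset":[0,0,-0.004],"spin":-1.2}]' 0 60 && python3 -m crank '[{"offset":[0,0,0],"spin":0},{"offset":[0,0,0],"spin":0},{"offset":[0,0,0.003],"spin":0},{"offset":[0,0,0.006],"spin":0},{"offset":[0,0,0.01],"spin":0},{"offset":[0,0,0.014],"spin":0},{"offset":[0,0,0.018],"spin":0},{"offset":[0,0,0.02],"spin":0}]' && python3 - <<'E'
from h import *
p=cam('wrist');s=p['state'];print(s['eef_pos'],s['moment'],s['wrist_force']);save(p,'w13.png')
for d in manip.search_frame(p,'vial1_c')[:3]: print(np.round(d['location']),d['conf'])
E
```

```text
clock: 27.2
eef_pos: [476.0, 47.7, 69.0]
eef_rot: [3.129, -0.009, 1.615]
wrist_force: [-4.1, 0.8, 3.3]
finger_gap: 13.4
clock: 27.87
eef_pos: [476.2, 47.7, 89.8]
eef_rot: [3.128, -0.009, 1.615]
wrist_force: [0.6, -0.1, -3.6]
finger_gap: 14.0
[476.23333679  47.72607043  89.76268041] [-0.03840845  0.30458504  0.01898679] [ 0.61480898 -0.11897331 -3.57721342]
[587.  79.  60.] 0.79
[498. 195.  24.] 0.57
```

Lifted weight is 3.6 N, which matches the tray plus two bottles. Backing straight out, then raising.

```bash
python3 -m crank '[{"offset":[-0.003,0,0.004],"spin":0},{"offset":[-0.012,-0.001,0.008],"spin":0},{"offset":[-0.025,-0.001,0.01],"spin":0},{"offset":[-0.041,-0.002,0.01],"spin":0},{"offset":[-0.058,-0.003,0.01],"spin":0},{"offset":[-0.076,-0.003,0.01],"spin":0},{"offset":[-0.094,-0.004,0.01],"spin":0},{"offset":[-0.108,-0.005,0.01],"spin":0}]' && python3 -m crank '[{"offset":[-0.006,0,0.004],"spin":0},{"offset":[-0.009,0,0.014],"spin":0},{"offset":[-0.009,0,0.026],"spin":0},{"offset":[-0.009,0,0.04],"spin":0},{"offset":[-0.009,0,0.054],"spin":0},{"offset":[-0.009,0,0.068],"spin":0},{"offset":[-0.009,0,0.078],"spin":0},{"offset":[-0.009,0,0.084],"spin":0}]'
```

```text
clock: 28.63
eef_pos: [366.3, 42.7, 99.5]
eef_rot: [3.128, -0.009, 1.615]
wrist_force: [0.5, -0.4, -3.8]
finger_gap: 13.7
clock: 29.3
eef_pos: [357.0, 42.7, 184.7]
eef_rot: [3.127, -0.009, 1.615]
wrist_force: [0.3, 0.1, -3.7]
finger_gap: 14.2
```

```bash
python3 -m crank '[{"offset":[0,-0.006,0],"spin":0},{"offset":[0,-0.018,0],"spin":0},{"offset":[0,-0.036,0],"spin":0},{"offset":[0,-0.058,0],"spin":0},{"offset":[0,-0.082,0],"spin":0},{"offset":[0,-0.106,0],"spin":0},{"offset":[0.002,-0.13,0],"spin":0.5},{"offset":[0.004,-0.154,0],"spin":1}]' && python3 -m crank '[{"offset":[0.002,-0.024,0],"spin":0.5},{"offset":[0.004,-0.048,0],"spin":1},{"offset":[0.006,-0.072,0],"spin":2},{"offset":[0.008,-0.096,0],"spin":3},{"offset":[0.01,-0.12,0],"spin":4},{"offset":[0.011,-0.14,0],"spin":5},{"offset":[0.012,-0.155,0],"spin":5.4},{"offset":[0.012,-0.165,0],"spin":5.4}]'; python3 -c "
from h import *
s=manip.read_state();print(s['eef_pos'],s['wrist_force'],s['moment'])"
```

```text
clock: 29.97
eef_pos: [360.1, -112.7, 184.1]
eef_rot: [3.127, -0.009, 1.633]
wrist_force: [0.9, 0.6, -4.5]
finger_gap: 13.7
clock: 30.63
eef_pos: [371.3, -279.1, 183.3]
eef_rot: [3.128, -0.009, 1.727]
wrist_force: [0.0, 0.0, -3.3]
finger_gap: 13.7
[ 371.33231065 -279.14379583  183.28436809] [ 0.00427414  0.01037785 -3.29353247] [-0.09532195  0.30714516 -0.07795416]
```

```bash
python3 - <<'E'
from h import *
p=cam('wrist'); p['state']={'eef_pos':[653.65,-111.97,190.59],'eef_rot':[3.13584,-.000085,.04366]}
print(wback(p,416,246,52).round(1),wback(p,582,232,52).round(1)); print(rect(514.7,-320.8,.157,180,180,52)[:2].round(1))
# independent: scene+side masks tray vs. pan now
p=cam('side')
for n in ('pan',):
  for d in manip.search_frame(p,n)[:2]: print(n,np.round(d['location'],1),d['conf'])
E
```

```text
[ 592.6 -216.1   52. ] [ 616.  -392.4   52. ]
[[ 589.5 -217.8   52. ]
 [ 617.7 -395.6   52. ]]
pan [ 514.1 -354.7   54.9] 0.81
pan [563.8 360.9  23.4] 0.58
```

```bash
python3 -m crank '[{"offset":[0.002,-0.008,0],"spin":0},{"offset":[0.004,-0.02,0],"spin":0},{"offset":[0.006,-0.034,0],"spin":0},{"offset":[0.008,-0.047,0],"spin":0},{"offset":[0.01,-0.057,-0.005],"spin":0},{"offset":[0.0105,-0.06,-0.015],"spin":0},{"offset":[0.0105,-0.06,-0.028],"spin":0},{"offset":[0.0105,-0.06,-0.04],"spin":0}]' && python3 -m crank '[{"offset":[0,0,-0.006],"spin":0},{"offset":[0,0,-0.011],"spin":0},{"offset":[0,0,-0.014],"spin":0},{"offset":[0,0,-0.016],"spin":0},{"offset":[0,0,-0.018],"spin":0},{"offset":[0,0,-0.019],"spin":0},{"offset":[0,0,-0.02],"spin":0},{"offset":[0,0,-0.02],"spin":0}]'; python3 -c "
from h import *
s=cam('scene')
q=cam('side');print(manip.read_state()['eef_pos'])
cv2.imwrite('pics/s14.png',s['pixels'][:,:,::-1]);cv2.imwrite('pics/q14.png',q['pixels'][:,:,::-1])
for p in (s,q):
  print([(np.round(d['location']),d['conf']) for d in manip.search_frame(p,'tray_c')[:2]])
"
```

```text
clock: 31.45
eef_pos: [381.9, -337.5, 141.9]
eef_rot: [3.129, -0.01, 1.726]
wrist_force: [-0.2, -0.6, -3.4]
finger_gap: 13.6
clock: 32.12
eef_pos: [381.9, -337.6, 122.0]
eef_rot: [3.128, -0.01, 1.726]
wrist_force: [1.1, 0.3, -4.3]
finger_gap: 13.7
[ 381.95667706 -337.58419476  122.1380264 ]
[(array([ 522., -314.,   67.]), 0.76), (array([645.,  18., 136.]), 0.68)]
[(array([ 500., -338.,   86.]), 0.7)]
```

```bash
python3 -m crank '[{"offset":[0,-0.001,0],"spin":0},{"offset":[0,-0.002,0],"spin":0},{"offset":[0,-0.002,-0.0005],"spin":0},{"offset":[0,-0.002,-0.001],"spin":0},{"offset":[0,-0.002,-0.0013],"spin":0},{"offset":[0,-0.002,-0.0016],"spin":0},{"offset":[0,-0.002,-0.0018],"spin":0},{"offset":[0,-0.002,-0.0018],"spin":0}]'
```

```text
clock: 32.98
eef_pos: [381.9, -339.8, 121.0]
eef_rot: [3.128, -0.009, 1.726]
wrist_force: [-5.2, 2.2, 6.6]
finger_gap: 13.6
```

Contact (+6.6 N, where it was −3.6 N hanging). Releasing gently and withdrawing.

```bash
python3 -m crank '[{"offset":[0,0,0],"spin":0},{"offset":[0,0,0],"spin":0},{"offset":[0,0,0],"spin":0},{"offset":[0,0,0],"spin":0},{"offset":[0,0,0],"spin":0},{"offset":[0,0,0.015],"spin":0},{"offset":[0,0,0.04],"spin":0},{"offset":[0,0,0.07],"spin":0}]' 0.5 30 && python3 -m crank '[{"offset":[-0.02,0.01,0.03],"spin":0},{"offset":[-0.03,0.04,0.06],"spin":0},{"offset":[-0.03,0.07,0.09],"spin":0},{"offset":[-0.03,0.1,0.11],"spin":0},{"offset":[-0.03,0.13,0.12],"spin":0},{"offset":[-0.03,0.16,0.12],"spin":0},{"offset":[-0.03,0.19,0.12],"spin":0},{"offset":[-0.03,0.22,0.12],"spin":0}]'
python3 - <<'E'
from h import *
s=cam('scene');q=cam('side')
o=np.zeros((600,800,3),np.uint8)
o[:300,:480]=cv2.resize(s['pixels'],(480,300),interpolation=3);o[300:,:480]=cv2.resize(q['pixels'],(480,300),interpolation=3)
o[:300,500:800]=cv2.resize(s['pixels'][210:360,370:520],(300,300),interpolation=2)
o[300:,500:800]=cv2.resize(q['pixels'][255:405,300:450],(300,290),interpolation=2) if 0 else cv2.resize(q['pixels'][250:400,300:450],(300,300),interpolation=2)
cv2.imwrite('pics/v12.png',cv2.convertScaleAbs(o[:,:,::-1],alpha=1.3))
P=rect(515.2,-319,.155,124,124,97);print(proj(s,P).round(1).tolist(),proj(q,P).round(1).tolist())
E
```

```text
clock: 33.65
eef_pos: [381.4, -339.2, 190.7]
eef_rot: [3.13, -0.012, 1.726]
wrist_force: [0.3, -0.8, -0.0]
finger_gap: 46.9
clock: 34.32
eef_pos: [351.1, -117.9, 310.9]
eef_rot: [3.129, -0.011, 1.726]
wrist_force: [1.1, -0.3, -0.2]
finger_gap: 47.2
[[428.9, 253.9], [479.3, 278.2], [460.5, 329.4], [408.5, 303.1]] [[376.2, 289.6], [410.7, 329.6], [365.4, 358.0], [332.3, 314.5]]
```

View pics/v12.png

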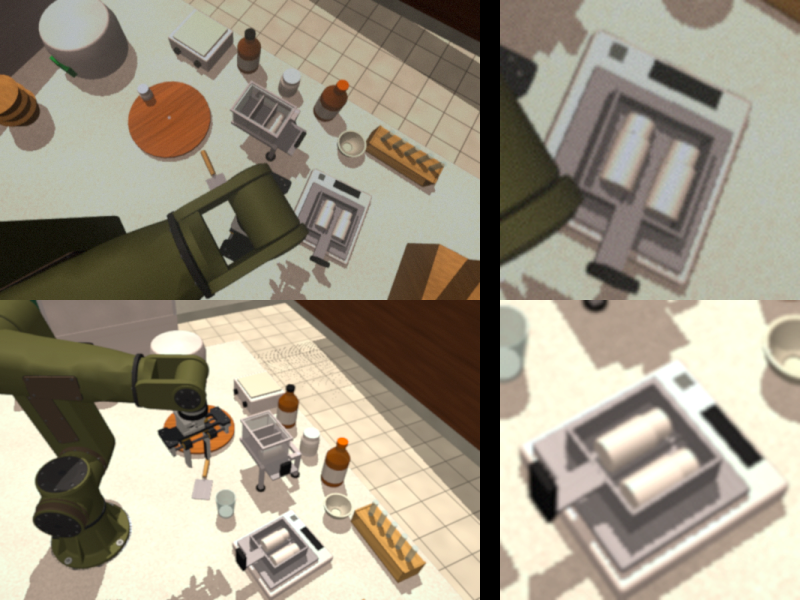

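Final picture: the tray stands level on the pan with both bottles either side of the rib. Its rim corner at about (410,327) in the side view matches the predicted (410.7,329.6). Hopper gate is shut with bottle 3 in, and the jar, beaker and spatula are in place.

```bash
python3 -c "
from cell import manip
print(manip.sign_off())"
```

```text
the job is handed in; nothing more can be done
None
```

The job is done and handed in at about 34 s of the 72 s limit. The tray is on the balance pan with both bottles, and the gripper has let go and is clear of everything.

- **Tray:** I lifted it off the turntable by its handle plate and set it under the hopper slightly short. I then slid it in along the table, because the gripper's body would have met the hopper. My first grip on the plate was too high, so I put the tray back on the turntable and regripped. That pressed it down with about 31 N, inside the limits.
- **Gate:** I pulled it to about 0.115 m, then pushed it shut until it pressed against its end stop with about 21 N.
- **Placing:** Lifted, the tray weighed 3.6 N, which matches the tray plus two bottles. It was let go only after touching down on the pan.

**Last checks:** The final pictures show the tray level on the pan with one bottle on each side of the rib. The gate is shut with the third bottle still in the hopper, and the jar, beaker and spatula are where they were.

**Disagreements and limits:**
- The scene and wrist cameras differed by about 2–4 mm on the tray and the pan. I aimed between the two for the pan, so the tray may be off-centre by about 3 mm.
- The network's positions for the gate handle and tray handle were well off, by up to about 110 mm for the tray handle. I used image corners and the arm's own measurements instead.
- The tool ended up tilted by about 0.7° through accumulated drift, but the tray rested flat once released.

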